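# Pack the gap under a specimen clamp and hold it down

### The arm

A 6-joint arm with a two-finger parallel gripper is mounted at the origin on the work surface. World frame = base frame: x ahead of the robot, y to its left, z up, the work surface at z = 0. Lengths are in m, angles in rad, forces in N, time in s.
With the tool pointing down it reaches from about 0.275 to 0.725 m from the base axis. Payload 15.9 kg.
Tool frame: the origin (TCP) lies between the finger pads; the fingertips stand 8 mm ahead of it and the grasp point (between the pads) lies 11 mm behind it; z points along the fingers, y is the line along which they close (so a half turn about z gives the same grasp; the last joint's range is limited). The gripper opens to 85 mm and grips with 20 to 120 N. Pads are 22 mm wide; open, the fingers measure 114 mm over their backs; the gripper's body (76 mm by 85 mm) begins 54 mm behind the grasp point. The pads swing forward as they close: fully open they stand 13 mm farther back than shut.
Start: joints at [1.206, 0.213, -0.034, 1.323, 0, 1.571], TCP at [0.178, 0.467, 0.239] pointing down, gripper open.
Joint ranges: [-2.98, 2.98], [-0.74, 1.72], [-1.14, 1.35], [-2.1, 2.04], [-1.57, 1.44], [-3.14, 3.14]. Speed limits (rad/s): [1.89, 1.89, 2.39, 2.57, 3.14, 3.14].

### API

Orientations are given as a rotation vector (axis times angle).
In Python, from cell import env gives the robot as it stands. The module is installed in compiled form; this text tells all that it offers. Calls block until the motion is done:
- env.move_to(position, orientation): joint-space move of the TCP to a pose.
- env.move_linear(position, orientation=None, vel=0.15): straight line of the TCP; orientation=None keeps the orientation; vel is the mean speed in m/s.
- env.move_joints(angles): joint-space move.
- env.command_gripper(opening, grip_force=None): finger opening in m; grip_force is the grip in N (None keeps the last); returns when the fingers have stopped.
- env.sleep(seconds).
- env.ik(position, orientation): joint angles nearest the present ones, or None.
- env.read_camera(name): name is "scene" or "top" or "wrist"; returns the picture (384x512x3 uint8, red, green, blue); there is no depth.
- env.camera_params(name): a dict with "camera_matrix" (3x3 intrinsics, pixels), "extrinsics" (4x4, takes a point from world to camera coordinates). Camera axes: x right, y up, looking along -z (the intrinsics and any distortion apply to the point x, -y, -z); pixel columns grow to the right and rows downward; lengths in m; the calibration is good to about 2 mm. A picture is of the moment at which its call begins: read the wrist's pose just before it. camera_params takes no time and is no camera call; for the wrist camera it gives the pose at the moment of the call.
A pose or a line that the arm cannot do raises env.IKError and nothing moves.
- env.finish_job(): hands the job in; it is judged then, once.
Readings, each from a call of its own:
- env.get_t(): time.
- env.get_q(): joint angles.
- env.get_joint_vel(): joint speeds.
- env.get_tau(): joint torques, N m.
- env.get_tool_pos(): TCP position.
- env.get_tcp_rot(): TCP orientation.
- env.get_ft_force(): force on the tool from outside, world axes, zero at the start.
- env.get_moment(): the same for the moment, N m.
- env.get_finger_gap(): finger opening in m.
- env.get_finger_force(): force on a finger pad.
Only numpy, scipy, OpenCV 4.12 (cv2) and the standard library are available. Lean on these libraries where they do the work, as an engineer would, in place of code of your own. Each camera call takes 0.05 s, during which the arm holds its last target. There are 200 camera calls.

### The job

Push the green specimen block flush against the aluminium fence on the stand's stage, then lay yellow shims one on another in a neat flat pile on the middle of the specimen, under where the clamp's nose comes down, until the pile just fills the gap: the swung-down clamp must bite on it before reaching its level stop, with no more shims than that takes. Swing the blue clamp arm down by its red knob onto the pile and finish while holding it: keep the fingers pressing on the clamp so that it grips shims and specimen firmly. Leave the other things on the bench where they are.

Things in the scene. Friction and masses are not known exactly. Their poses are not given: they have to be found in the camera images.
- stand: fixed clamping stand, yaw within 0.22 rad. Origin on the table; local z up, x towards the fence (away from the robot), y from stage to post. White base plate, local x -70 to 70, y -110 to 160, 14 mm high. Square dark steel stage, local x -50 to 46, y -98 to -2, top 50 mm above the table. Round steel post, 22 mm thick, at local (5, 134) mm, 204 mm high
- fence (a point): middle of the upright face of the aluminium fence along the stage's far (+x) edge, at stage level: local (30, -50, 50) mm in the stand, axes as the stand's. The face looks to local -x, is 96 mm long and rises 15 mm above the stage
- flush_mark (a point): point on the stage's top face, local (5, -50, 50) mm in the stand, axes as the stand's: straight under the clamp's nose when the clamp is level. The specimen's origin has this local x when it is flush against the fence
- specimen: green resin specimen block with a round steel sample set in its top, 50 x 50 mm, 30 mm high, about 0.22 kg, loose on the stage; origin at the centre of its underside, x towards the fence. It starts 12 to 22 mm short of the fence, up to 6 mm off the flush mark along local y and turned up to 0.12 rad. Its top is 80 mm above the table
- pivot (a point): pivot axis of the clamp arm (along the stand's local x) at local x 5, y 110 mm, on a black collar locked on the post 105 to 127 mm above the table (differs per start; the robot cannot shift it). With the clamp level its nose is 20 mm below the pivot, so 5 to 27 mm above the specimen's top: the gap to be packed, 1 to 3 shims
- clamp (a joint): angle of the blue clamp arm, rad: 0 = level, its lower stop; grows as it swings up; starts at 1.35 to 1.52, at most 1.65. The arm runs from the pivot to local -y when level, 172 mm long, 20 mm wide, 6 mm either side of the line through the pivot. A stiff hinge (0.3 N m) keeps it at any angle; 1 to 3 N at the knob moves it down. Biting on the pile it stands up to 0.07 above level
- knob_top (a point): centre of the flat top of the red round knob on the clamp arm, 34 mm in diameter, 10 mm high, 160 mm from the pivot along the arm and 16 mm off the pivot line. Faces up when the clamp is level, towards local +y when the arm stands up. Push the clamp over and press it down here
- nose (a point): lowest point of the round black rubber nose (9 mm radius) under the clamp arm, on the far side from the knob, 160 mm from the pivot along the arm and 20 mm off the pivot line
- shim0: yellow square plastic shim plate, 40 x 40 mm, 10 mm thick, 60 g, loose, lying flat; origin at the centre of its underside. All four shims are alike and interchangeable; each starts at any yaw within 0.7 rad of the world axes, on a black rubber mat 4 mm thick (origin at z = 0.004)
- shim1: yellow square plastic shim plate, 40 x 40 mm, 10 mm thick, 60 g, loose, lying flat; origin at the centre of its underside. All four shims are alike and interchangeable; each starts at any yaw within 0.7 rad of the world axes, on a black rubber mat 4 mm thick (origin at z = 0.004)
- shim2: yellow square plastic shim plate, 40 x 40 mm, 10 mm thick, 60 g, loose, lying flat; origin at the centre of its underside. All four shims are alike and interchangeable; each starts at any yaw within 0.7 rad of the world axes, on a black rubber mat 4 mm thick (origin at z = 0.004)
- shim3: yellow square plastic shim plate, 40 x 40 mm, 10 mm thick, 60 g, loose, lying flat; origin at the centre of its underside. All four shims are alike and interchangeable; each starts at any yaw within 0.7 rad of the world axes, on a black rubber mat 4 mm thick (origin at z = 0.004)
- tumbler: white ceramic cup, 72 mm across, 150 mm high; a bystander, loose on the table, to be left alone; origin at the centre of its underside
- puck0: black round mounted sample, 40 mm across, 22 mm high; a bystander, loose on the table, to be left alone; origin at the centre of its underside
- puck1: another black round mounted sample, 40 mm across, 22 mm high; a bystander, loose on the table, to be left alone; origin at the centre of its underside
- mouse: black computer mouse, 105 x 62 x 30 mm; a bystander, loose on the table, to be left alone; origin at the centre of its underside
- driver: screwdriver lying on the table; a bystander, loose on the table, to be left alone; origin on its length
- jar: amber glass jar, 56 mm across, 60 mm high; a bystander, loose on the table, to be left alone; origin at the centre of its underside
Not all that is in view belongs to the job. What is shaped like the shim2 but purple or white is not meant.

How it is judged:
On the way, in this order (a step that is already met when the one before it is completed fails the run):
1. the specimen stands flush against the fence, before any shim is on it (x of specimen in the frame of flush_mark between -0.0025 and 0.004 m and angle between the x axis of specimen and the x axis of stand, either way round below 0.06 rad and z of specimen in the frame of flush_mark below 0.003 m and contact force between each of shim0, shim1, shim2, shim3 and specimen below 0.1 N), for 0.2 s.
2. a first shim lies let go on the middle of the specimen, with the clamp still up (((horizontal distance between shim0 and flush_mark below 0.015 m and contact force between shim0 and specimen above 0.2 N and contact force between the fingers and shim0 below 0.1 N and linear speed of shim0 below 0.02 m/s) or (horizontal distance between shim1 and flush_mark below 0.015 m and contact force between shim1 and specimen above 0.2 N and contact force between the fingers and shim1 below 0.1 N and linear speed of shim1 below 0.02 m/s) or (horizontal distance between shim2 and flush_mark below 0.015 m and contact force between shim2 and specimen above 0.2 N and contact force between the fingers and shim2 below 0.1 N and linear speed of shim2 below 0.02 m/s) or (horizontal distance between shim3 and flush_mark below 0.015 m and contact force between shim3 and specimen above 0.2 N and contact force between the fingers and shim3 below 0.1 N and linear speed of shim3 below 0.02 m/s)) and value of joint clamp above 0.3 rad), for 0.2 s.
At the end, for the whole second after the job is handed in: Specimen flush with the fence (2.5 mm, 0.06 rad); fingers press the clamp (over 3 N), touch no shim; the nose presses a flat shim and a flat shim the specimen, each over 3 N, within 18 mm of the mark; clamp under 0.085 rad above level (no surplus shim); at rest (x of specimen in the frame of flush_mark between -0.0025 and 0.004 m and angle between the x axis of specimen and the x axis of stand, either way round below 0.06 rad and z of specimen in the frame of flush_mark below 0.003 m and ((contact force between clamp and shim0 above 3 N and horizontal distance between shim0 and flush_mark below 0.018 m and angle between shim0's own z axis and vertical below 0.1 rad) or (contact force between clamp and shim1 above 3 N and horizontal distance between shim1 and flush_mark below 0.018 m and angle between shim1's own z axis and vertical below 0.1 rad) or (contact force between clamp and shim2 above 3 N and horizontal distance between shim2 and flush_mark below 0.018 m and angle between shim2's own z axis and vertical below 0.1 rad) or (contact force between clamp and shim3 above 3 N and horizontal distance between shim3 and flush_mark below 0.018 m and angle between shim3's own z axis and vertical below 0.1 rad)) and ((contact force between shim0 and specimen above 3 N and horizontal distance between shim0 and flush_mark below 0.018 m and angle between shim0's own z axis and vertical below 0.1 rad) or (contact force between shim1 and specimen above 3 N and horizontal distance between shim1 and flush_mark below 0.018 m and angle between shim1's own z axis and vertical below 0.1 rad) or (contact force between shim2 and specimen above 3 N and horizontal distance between shim2 and flush_mark below 0.018 m and angle between shim2's own z axis and vertical below 0.1 rad) or (contact force between shim3 and specimen above 3 N and horizontal distance between shim3 and flush_mark below 0.018 m and angle between shim3's own z axis and vertical below 0.1 rad)) and contact force between the fingers and clamp above 3 N and value of joint clamp below 0.085 rad and linear speed of specimen below 0.02 m/s and contact force between the fingers and shim0 below 0.3 N and contact force between the fingers and shim1 below 0.3 N and contact force between the fingers and shim2 below 0.3 N and contact force between the fingers and shim3 below 0.3 N); the arm keeps its last pose, push and grip.
It fails at once if a bystander is moved by more than 30 mm (distance of any of tumbler, puck0, puck1, mouse, driver, jar from where it was at the start of the episode above 0.03 m).
It fails at once if a standing bystander is tipped over (angle between any of tumbler, puck0, puck1, mouse, jar's own z axis and vertical above 0.5 rad).
It also fails if it takes over 72 s, if anything falls off the work surface, if the arm or the gripper's body presses on something with over 40 N, if the wrist force passes 120 N, or if a joint passes its speed limit or range.

## Working session

There is one attempt and no reset: what is moved stays moved. The work goes in short steps, each a Python script; the robot and the scene stay as the last script left them, time stands still between calls to the robot, and variables do not carry over. Pictures are saved under pics/ and viewed, at most 10 in all, crops included, and the job is handed in when it is done.

```bash
mkdir -p pics
python3 - <<'E'
from cell import env
import cv2,numpy as np
for n in("top","scene"):
    im=env.read_camera(n); cv2.imwrite(f"pics/{n}0.png",im[:,:,::-1])
    p=env.camera_params(n); print(n,p["camera_matrix"],p["extrinsics"],p.keys())
print(env.get_t(),env.get_tcp_rot())
E
```

```text
top [[417.18181238   0.         257.63089476]
 [  0.         417.18181238 185.16372991]
 [  0.           0.           1.        ]] [[-0.01706916 -0.99966726  0.01933941 -0.02579823]
 [ 0.98312703 -0.01325722  0.18244313 -0.56694499]
 [-0.18212604  0.02212725  0.98302619 -1.37281699]
 [ 0.          0.          0.          1.        ]] dict_keys(['camera_matrix', 'extrinsics'])
scene [[383.30538485   0.         258.81094049]
 [  0.         383.30538485 187.90906395]
 [  0.           0.           1.        ]] [[ 0.51532226  0.85695375  0.00855865 -0.2597624 ]
 [-0.57386945  0.33764021  0.74610518  0.21893901]
 [ 0.63648789 -0.38939616  0.66577309 -1.54725294]
 [ 0.          0.          0.          1.        ]] dict_keys(['camera_matrix', 'extrinsics'])
0.1 [-5.69826012e-01 -3.08929007e+00  1.62383745e-03]
```

View pics/top0.png

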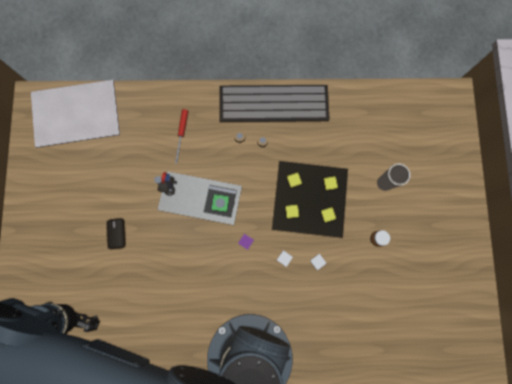

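View pics/scene0.png

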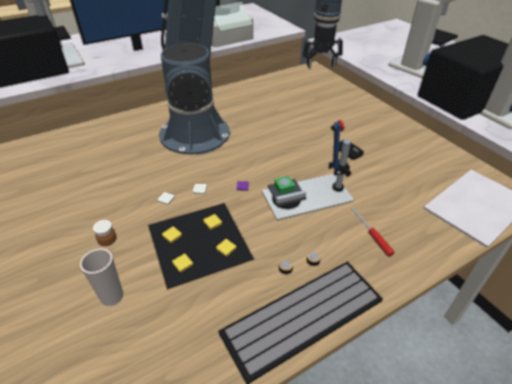

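The top view shows the stand (200,197), specimen (220,202), raised clamp (167,183), and four shims on the mat at (294,180), (331,183), (292,211), (329,215). The scene view confirms this. White and purple decoys lie off the mat.

```bash
cat > h.py <<'E'
from cell import env
import cv2,numpy as np
from scipy.spatial.transform import Rotation as R
def rv(yaw): return (R.from_euler('z',yaw)*R.from_euler('x',np.pi)).as_rotvec()
def ray(p,uv,z):
    K=p["camera_matrix"];E=p["extrinsics"]
    uv=np.atleast_2d(np.asarray(uv,float))
    d=np.c_[uv,np.ones(len(uv))]@np.linalg.inv(K).T*[1,-1,-1]
    d=d@E[:3,:3]; c=-E[:3,:3].T@E[:3,3]
    return (c+d*((z-c[2])/d[:,2])[:,None])[:,:2]
def proj(p,X):
    c=np.atleast_2d(X)@p["extrinsics"][:3,:3].T+p["extrinsics"][:3,3]
    q=(c*[1,-1,-1])@p["camera_matrix"].T
    return q[:,:2]/q[:,2:]
def mask(im,lo,hi): return cv2.inRange(cv2.cvtColor(im,cv2.COLOR_RGB2HSV),lo,hi)
YEL=((22,120,100),(36,255,255)); GRN=((45,110,60),(80,255,255)); RED=((0,150,70),(6,255,255)); BLUE=((100,100,40),(125,255,255))
def blobs(m,amin):
    cs,_=cv2.findContours(m,cv2.RETR_EXTERNAL,cv2.CHAIN_APPROX_NONE)
    return sorted([c[:,0,:] for c in cs if cv2.contourArea(c)>amin],key=lambda c:-cv2.contourArea(c.reshape(-1,1,2)))
def square(p,c,z):
    "contour -> plane z (m): centre, size, angle mod 90deg"
    X=ray(p,c,z); (cx,cy),(w,h),a=cv2.minAreaRect((X*1000).astype(np.float32))
    a=np.deg2rad(a); a=(a+np.pi/4)%(np.pi/2)-np.pi/4
    return np.array([cx,cy])/1000,(w,h),a
def look(n):
    p=env.camera_params(n); return p,env.read_camera(n)
def save(im,name): cv2.imwrite(f"pics/{name}.png",im[:,:,::-1])
E
python3 - <<'E'
from h import *
im=cv2.imread("pics/top0.png")[:,:,::-1]; p=env.camera_params("top")
for c in blobs(mask(im,*YEL),30): print("shim",square(p,c,.014))
for c in blobs(mask(im,*GRN),30)[:1]: print("spec",square(p,c,.08))
print("plate",ray(p,[[161,171],[158,209],[235,223],[241,185]],.014))
pw=env.camera_params("wrist"); E=pw["extrinsics"];T=R.from_rotvec(env.get_tcp_rot()).as_matrix()
print("cam in tool",T.T@(-E[:3,:3].T@E[:3,3]-env.get_tool_pos()), "view dir tool",T.T@(-E[2,:3]),"up",T.T@E[1,:3],pw["camera_matrix"])
E
```

```text
shim (array([ 0.48074554, -0.15165376]), (45.251502990722656, 41.946067810058594), np.float64(-0.014427009415231673))
shim (array([ 0.46746619, -0.27916727]), (44.001609802246094, 43.50541305541992), np.float64(0.27905991739044156))
shim (array([ 0.59224982, -0.16391707]), (44.348411560058594, 43.93208312988281), np.float64(0.28784194075632996))
shim (array([ 0.57878217, -0.29197714]), (44.57077407836914, 44.80134201049805), np.float64(0.1538913461567173))
spec (array([0.50127856, 0.09202667]), (46.363121032714844, 43.5014533996582), np.float64(-0.014046710011568209))
plate [[0.62882736 0.30360609]
 [0.49444677 0.31056884]
 [0.44197496 0.04498073]
 [0.57497145 0.02299867]]
cam in tool [ 0.06769524 -0.00072531 -0.13450454] view dir tool [-2.71731224e-01  3.69054344e-04  9.62373111e-01] up [ 9.62372665e-01 -9.32279221e-04  2.71731456e-01] [[271.60975198   0.         255.5680658 ]
 [  0.         271.60975198 195.22584851]
 [  0.           0.           1.        ]]
```

Run:
```python
from h import *
p0=env.get_tool_pos()
env.move_linear([p0[0],p0[1],.42],vel=.3)
yaw=-.19
env.move_to([.40,.13,.42],rv(yaw)); env.move_linear([.40,.13,.28],vel=.25)
p,im=look("wrist"); save(im,"wA"); np.savez("wA.npz",im=im,**p)
# horizontal-ish view: tool elevation -t, tool x up
for t in (10,20,30,40,50):
  for P in ([.30,.22,.30],[.33,.22,.33],[.36,.22,.36],[.40,.2,.38]):
    z=np.array([np.cos(np.radians(t)),0,-np.sin(np.radians(t))]); x=np.array([np.sin(np.radians(t)),0,np.cos(np.radians(t))])
    M=R.from_euler('z',.1).as_matrix()@np.c_[x,np.cross(z,x),z]
    q=env.ik(P,R.from_matrix(M).as_rotvec())
    print(t,P,None if q is None else np.round(q,2))
print(env.get_t(),env.get_q())
```

```text
10 [0.3, 0.22, 0.3] None
10 [0.33, 0.22, 0.33] None
10 [0.36, 0.22, 0.36] None
10 [0.4, 0.2, 0.38] None
20 [0.3, 0.22, 0.3] [ 1.51 -0.52 -1.03  0.64 -1.19 -2.02]
20 [0.33, 0.22, 0.33] [ 1.35 -0.62 -1.03  0.44 -1.1  -2.34]
20 [0.36, 0.22, 0.36] [ 1.21 -0.65 -1.01  0.33 -1.   -2.54]
20 [0.4, 0.2, 0.38] [ 0.99 -0.69 -1.02  0.2  -0.82 -2.74]
30 [0.3, 0.22, 0.3] [ 1.39 -0.55 -0.91  0.76 -0.98 -2.09]
30 [0.33, 0.22, 0.33] [ 1.25 -0.6  -0.88  0.66 -0.91 -2.31]
30 [0.36, 0.22, 0.36] [ 1.11 -0.61 -0.84  0.6  -0.83 -2.46]
30 [0.4, 0.2, 0.38] [ 0.91 -0.63 -0.83  0.5  -0.68 -2.66]
40 [0.3, 0.22, 0.3] [ 1.25 -0.54 -0.8   0.86 -0.77 -2.18]
40 [0.33, 0.22, 0.33] [ 1.12 -0.55 -0.75  0.82 -0.71 -2.34]
40 [0.36, 0.22, 0.36] [ 1.   -0.54 -0.68  0.79 -0.64 -2.46]
40 [0.4, 0.2, 0.38] [ 0.82 -0.54 -0.65  0.72 -0.53 -2.63]
50 [0.3, 0.22, 0.3] [ 1.09 -0.5  -0.68  0.95 -0.57 -2.27]
50 [0.33, 0.22, 0.33] [ 0.98 -0.48 -0.61  0.95 -0.52 -2.39]
50 [0.36, 0.22, 0.36] [ 0.89 -0.45 -0.53  0.95 -0.47 -2.49]
50 [0.4, 0.2, 0.38] [ 0.73 -0.43 -0.48  0.92 -0.39 -2.64]
5.2667 [ 3.14345591e-01  4.49381557e-02 -1.22649539e-01  1.40117989e+00
 -3.05198430e-05 -2.63726223e+00]
```

View pics/wA.png

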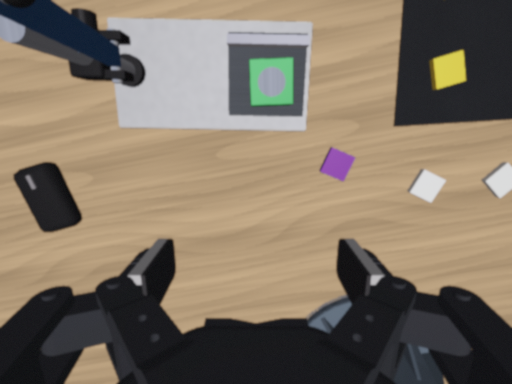

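Wrist view: plate corners (120,128), (305,131), (312,22); specimen centred at (271,81); fence strip at row ~38. The clamp runs off the picture at top left. Next I'll fit these and take an oblique view of the pivot.

Run:
```python
from h import *
d=np.load("wA.npz"); im=d["im"]; p=d
c=blobs(mask(im,*GRN),100)[0]; print("spec",square(p,c,.08))
print("shim",[square(p,c,.014) for c in blobs(mask(im,*YEL),100)])
hsv=cv2.cvtColor(im,cv2.COLOR_RGB2HSV)
m=cv2.inRange(hsv,(0,0,115),(179,40,255)); m[140:]=0; m[:,330:]=0
m=cv2.morphologyEx(m,cv2.MORPH_CLOSE,np.ones((5,5)))
c=blobs(m,1000)[0]; print("plate",cv2.boundingRect(c.reshape(-1,1,2)))
# edge line fits on the plate: near, right
near=c[(c[:,1]>115)&(c[:,0]>130)&(c[:,0]<295)]; right=c[(c[:,0]>300)&(c[:,1]>32)&(c[:,1]<120)]
far=c[(c[:,1]<30)&(c[:,0]>160)&(c[:,0]<300)]
for n,s in(("near",near),("right",right),("far",far)):
    X=ray(p,s,.014); vx,vy,x0,y0=cv2.fitLine((X*1000).astype(np.float32),cv2.DIST_HUBER,0,.01,.01).ravel(); print(n,len(s),x0,y0,np.arctan2(vy,vx))
dk=cv2.inRange(hsv,(0,0,0),(179,255,100)); dk[:,:225]=0; dk[:,316:]=0; dk[130:]=0
c=blobs(dk,300)[0]; print("stage(near part)",square(p,c,.05)); print(ray(p,cv2.boxPoints(cv2.minAreaRect(c.reshape(-1,1,2).astype(np.float32))),.05))
t=np.radians(30);z=np.array([np.cos(t),0,-np.sin(t)]); x=np.array([np.sin(t),0,np.cos(t)])
M=R.from_euler('z',.1).as_matrix()@np.c_[x,np.cross(z,x),z]
env.move_to([.36,.22,.36],R.from_matrix(M).as_rotvec())
p,im=look("wrist"); save(im,"wB"); np.savez("wB.npz",im=im,**p); print(env.get_t())
```

```text
spec (array([0.50540454, 0.09129744]), (48.64503479003906, 50.37907028198242), np.float64(-0.15287117236689163))
shim [(array([ 0.48271109, -0.15347513]), (42.71231460571289, 44.685325622558594), np.float64(0.0978741744390168))]
plate (107, 17, 206, 114)
near 164 467.1126 179.4674 1.3612727
right 87 509.75183 34.379303 -0.20578957
far 139 598.1455 131.90309 1.3646524
stage(near part) (array([0.51153452, 0.09418185]), (92.2243423461914, 80.11841583251953), np.float64(-0.1979543617222439))
[[0.55939121 0.13159405]
 [0.54209656 0.04121474]
 [0.46273355 0.05239936]
 [0.4811532  0.1487046 ]]
6.525
```

View pics/wB.png

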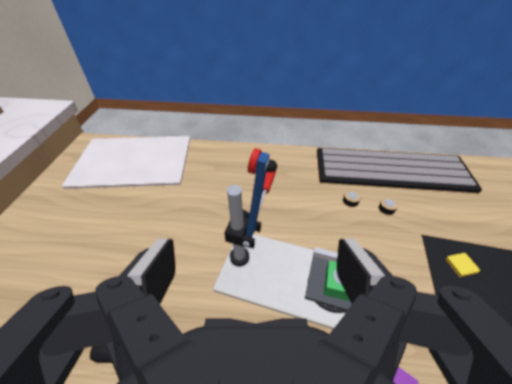

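Oblique view: knob at (256,160), nose and a second red piece at (270,175), arm foot/pivot collar near (243,235), post top at (235,190). I'll zoom in on this area.

```bash
cat >> h.py <<'E'
YS=-.206; U=np.array([np.cos(YS),np.sin(YS)]); V=np.array([-np.sin(YS),np.cos(YS)]); O=.4897*U+.2470*V
def L2W(x,y,z=0): return np.r_[O+x*U+y*V,z]
def W2L(P): P=np.asarray(P)[...,:2]-O; return np.stack([P@U,P@V],-1)
def planeray(p,uv,x):
    "pixel -> (y,z) local on stand plane local x"
    K=p["camera_matrix"];E=p["extrinsics"];uv=np.atleast_2d(np.asarray(uv,float))
    d=(np.c_[uv,np.ones(len(uv))]@np.linalg.inv(K).T*[1,-1,-1])@E[:3,:3]; c=-E[:3,:3].T@E[:3,3]
    s=(x-(c[:2]-O)@U)/(d[:,:2]@U); X=c+d*s[:,None]
    return np.c_[(X[:,:2]-O)@V,X[:,2]]
E
python3 - <<'E'
from h import *
p=np.load("wB.npz"); im=p["im"]
cv2.imwrite("pics/wBc.png",cv2.resize(im[140:280,200:300,::-1],None,fx=5,fy=4.2,interpolation=cv2.INTER_CUBIC)[:590])
pr=lambda *a: np.round(proj(p,[L2W(*a)])[0],1)
print("posttop",pr(5,.134,.204),"postbottom",pr(5,.134,.014),"plate corners",[pr(x,y,.014) for x,y in((-.07,.16),(-.07,-.11),(.07,.16))],"wA post top",proj(np.load("wA.npz"),[L2W(.005,.134,.204)]))
c=blobs(mask(im[:240],*RED),10)
for k in c: print("red",k.mean(0),k.min(0),k.max(0),planeray(p,[k.mean(0)],.005))
b=blobs(mask(im[:260,180:320],*BLUE),30)[0]+[180,0]
print("blue",b.min(0),b.max(0))
E
```

```text
posttop [363.  -53.7] postbottom [359.2 -35.6] plate corners [array([211.9, 288.5]), array([365.7, 336.8]), array([238.3, 229.6])] wA post top [[ 8.00899072 24.21980779]]
red [252.98148148 160.09259259] [248 149] [260 172] [[0.10378866 0.26686326]]
red [269.04545455 179.68181818] [265 171] [274 190] [[0.08113309 0.23875547]]
blue [180   0] [319 108]
```

View pics/wBc.png

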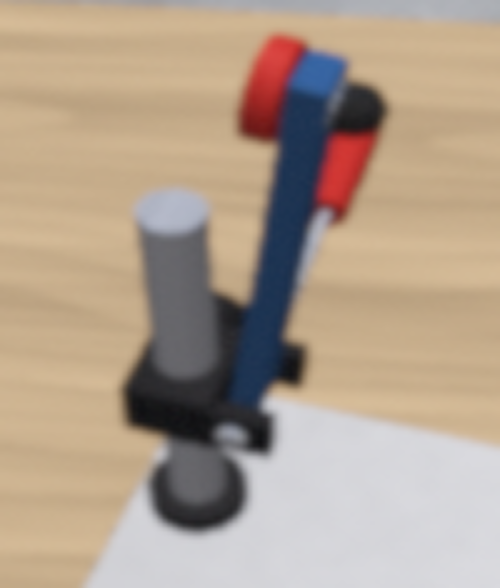

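Run:
```python
from h import *
p=np.load("wB.npz"); w=lambda u,v:(200+u/5,140+v/4.2)
pr=lambda *a: np.round(proj(p,[L2W(*a)])[0],1)
print("post top pred",pr(.005,.134,.204),"seen",w(172,212),"plate corner (.07,-.11)",pr(.07,-.11,.014))
tl,tr,bl,br=planeray(p,[w(287,93),w(325,98),w(233,395),w(266,395)],-.005)
print("tip",tl,tr,"low",bl,br,"width",np.linalg.norm(tl-tr))
for a,b in((tl,bl),(tr,br),((tl+tr)/2,(bl+br)/2)): d=a-b; print("theta",np.arctan2(d[1],-d[0]))
tip=(tl+tr)/2
th=np.arccos((.110-tip[0])/.172); print("theta from tip y",th,"h",tip[1]-.172*np.sin(th))
for x in(-.008,-.012,-.016): print("bolt",x,planeray(p,[w(231,433)],x))
print("post top meas (y,z) at x=5",planeray(p,[w(172,212)],.005))
```

```text
post top pred [233.9 189.7] seen (234.4, 190.47619047619048) plate corner (.07,-.11) [368.  263.1]
tip [0.09470938 0.27334005] [0.08484957 0.2738547 ] low [0.11285404 0.11521639] [0.10117866 0.12004325] width 0.009873233025488433
theta 1.456546227944376
theta 1.4650294644306758
theta 1.4607272227400172
theta from tip y 1.4529626668027842 h 0.1027900841806354
bolt -0.008 [[0.11311429 0.09273776]]
bolt -0.012 [[0.11157959 0.09901133]]
bolt -0.016 [[0.11004488 0.10528491]]
post top meas (y,z) at x=5 [[0.13331129 0.20259505]]
```

Stand yaw is −0.206, pivot height about 0.104–0.106 (θ≈1.455), so the gap is 5–7 mm and one shim fills it. The predicted post top matches the picture within 1 px. Now the push.

Run:
```python
from h import *
o=rv(YS+np.pi); y=-.0545
env.command_gripper(.034)
env.move_to(L2W(-.068,y,.20),o); env.move_linear(L2W(-.068,y,.071),vel=.2)
f0=env.get_ft_force(); u3=np.r_[U,0]
env.move_linear(L2W(-.040,y,.071),vel=.04)
print("f",(env.get_ft_force()-f0).round(2))
x=-.040
while x<-.022:
    x+=.001; env.move_linear(L2W(x,y,.071),vel=.02); f=-(env.get_ft_force()-f0)@u3
    print(round(x,4),round(f,2),end="; ")
    if f>10: break
env.sleep(.2)
print(W2L(env.get_tool_pos()),env.get_t())
env.move_linear(L2W(x-.012,y,.071),vel=.1)
env.move_linear(L2W(x-.012,y,.16),vel=.3)
P=L2W(-.15,-.05,.25); env.move_to(P,o)
p,im=look("wrist"); save(im,"wC"); np.savez("wC.npz",im=im,**p)
c=blobs(mask(im,*GRN),100)
for k in c[:1]: s=square(p,k,.08); print("spec",s[0],s[1],s[2]-YS,W2L(s[0]))
print(env.get_t())
```

```text
f [-0.01 -0.03  0.7 ]
-0.039 -0.19; -0.038 0.74; -0.037 1.85; -0.036 0.25; -0.035 0.52; -0.034 -0.56; -0.033 0.91; -0.032 4.47; -0.031 12.13; [-0.0322576  -0.05453799] 13.6167
spec [0.51422601 0.08822571] (49.40940475463867, 62.44773864746094) 0.001754186518553108 [-0.00439253 -0.05545672]
15.0
```

Run:
```python
from h import *
p=np.load("wC.npz"); im=p["im"]; u,v=proj(p,[L2W(.005,-.05,.08)])[0].astype(int); print(u,v)
u=max(u,60);v=max(min(v,334),50)
cv2.imwrite("pics/wCc.png",cv2.resize(im[v-50:v+50,u-60:u+60,::-1],None,fx=6,fy=5,interpolation=cv2.INTER_CUBIC))
print("crop origin",u-60,v-50)
```

```text
256 296
crop origin 196 246
```

View pics/wCc.png

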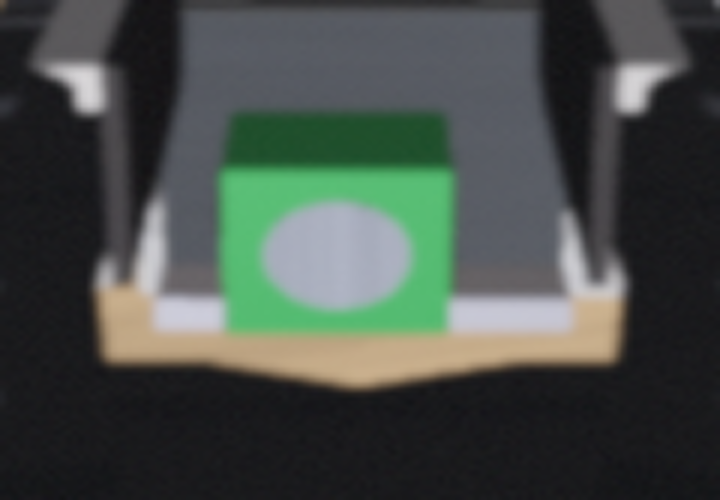

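Crop: the specimen stands square to the fence. Its far top edge is at row ~330 of the crop, the fence's near top edge at ~296. I'll check their x, then look over the shim.

Run:
```python
from h import *
p=np.load("wC.npz"); w=lambda u,v:(196+u/6,246+v/5)
print("fence face",W2L(ray(p,[w(190,296),w(510,296)],.065)),"spec far edge",W2L(ray(p,[w(228,332),w(448,332)],.08)))
print("stage near corners",W2L(ray(p,[w(182,10),w(538,10)],.05)),"spec near top",W2L(ray(p,[w(220,170),w(453,170)],.08)))
o=rv(np.pi+.1); env.command_gripper(.06)
env.move_to([.55,-.15,.20],o)
p,im=look("wrist"); save(im,"wD"); np.savez("wD.npz",im=im,**p)
for c in blobs(mask(im,*YEL),60): print(len(c),c.mean(0),square(p,c,.014))
print(env.get_t())
```

```text
fence face [[ 0.02953404 -0.08903012]
 [ 0.02939995 -0.01558261]] spec far edge [[ 0.02906148 -0.07914587]
 [ 0.02897215 -0.03061596]]
stage near corners [[-0.04949961 -0.09023655]
 [-0.04963714 -0.01005949]] spec near top [[-0.01979552 -0.07986619]
 [-0.0198834  -0.03036479]]
147 [146.28571429  94.21088435] (array([ 0.46908923, -0.28049759]), (42.61730194091797, 43.44530487060547), np.float64(0.27573922182722166))
144 [257.4375     118.49305556] (array([ 0.4824437 , -0.15508803]), (41.943504333496094, 42.331790924072266), np.float64(0.06703812709558621))
130 [136.47692308 189.57692308] (array([ 0.58053723, -0.29324225]), (43.458473205566406, 44.39567947387695), np.float64(0.14716743032599877))
123 [239.6097561  209.72357724] (array([ 0.59356885, -0.16591904]), (43.77290344238281, 42.84120559692383), np.float64(0.30506260615505476))
16.675
```

View pics/wD.png

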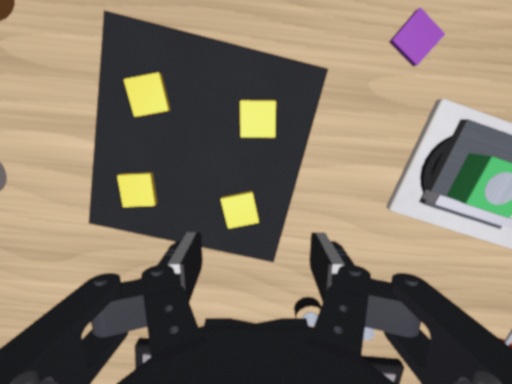

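The picture shows the near shim at (257,118), almost aligned with the hand and clear of its neighbours. The specimen is flush: fence at 29.5 mm, block edge at 29.0 mm. Grasping with a guarded descent.

Run:
```python
from h import *
o=rv(np.pi+.075); P=np.array([.4822,-.1548])
env.move_to(np.r_[P,.08],o); env.move_linear(np.r_[P,.026],vel=.15); env.sleep(.1); f0=env.get_ft_force()[2]
z=.026
while z>.004:
    z-=.001; env.move_linear(np.r_[P,z],vel=.03); f=env.get_ft_force()[2]-f0
    if f>3: break
print("touch",z,f,env.get_tool_pos())
z+=.0035; env.move_linear(np.r_[P,z],vel=.05)
env.command_gripper(0.0,25); print("gap",env.get_finger_gap(),env.get_finger_force(),env.get_tool_pos(),(env.get_ft_force()[2]-f0))
env.move_linear(np.r_[P,.12],vel=.2); print("gap",env.get_finger_gap(),env.get_t(), "zg",z)
```

```text
touch 0.005999999999999983 19.24027570228069 [ 0.48224355 -0.15482202  0.0068565 ]
gap 0.03928168610256894 34.06735543452669 [ 0.48353032 -0.15520251  0.0105802 ] 18.328555134342107
gap 0.039221217505114474 24.1583 zg 0.009499999999999982
```

Run:
```python
from h import *
o=rv(YS+np.pi); T=lambda z:L2W(.0045,-.051,z)
env.move_to(T(.16),o); env.move_linear(T(.093),vel=.15); env.sleep(.15); f0=env.get_ft_force()[2]; z=.093
while z>.083:
    z-=.0007; env.move_linear(T(z),vel=.03); f=env.get_ft_force()[2]-f0
    if f>2: break
print("touch",z,f,env.get_tool_pos())
env.command_gripper(.056); env.sleep(.1)
env.move_linear(T(.17),vel=.2)
env.move_to(L2W(-.13,-.05,.25),o)   # look
p,im=look("wrist"); save(im,"wE"); np.savez("wE.npz",im=im,**p)
for c in blobs(mask(im,*YEL),60): s=square(p,c,.09); print(s,W2L(s[0]))
for c in blobs(mask(im,*GRN),60)[:1]: s=square(p,c,.08); print("g",s,W2L(s[0]))
u,v=proj(p,[L2W(.005,-.05,.08)])[0].astype(int)
cv2.imwrite("pics/wEc.png",cv2.resize(im[v-50:v+50,u-60:u+60,::-1],None,fx=6,fy=5,interpolation=cv2.INTER_CUBIC))
print("org",u-60,v-50,env.get_t())
```

```text
touch 0.08599999999999994 11.588151872084405 [0.52395765 0.09077316 0.0866374 ]
(array([0.5203891 , 0.09097456]), (40.1275749206543, 42.6376953125), np.float64(-0.20437058257851692)) [ 0.00107798 -0.05150536]
(array([ 0.43915787, -0.19333331]), (34.67829895019531, 40.519020080566406), np.float64(0.27223901256177374)) [-0.0202817  -0.34641762]
(array([ 0.51617017, -0.20622502]), (14.598130226135254, 39.7481689453125), np.float64(0.28370608487295046)) [ 0.05773927 -0.34328419]
g (array([0.51506622, 0.08763777]), (49.15178680419922, 60.62507629394531), np.float64(-0.204393752080001)) [-0.00344983 -0.05586036]
org 196 233 30.1
```

View pics/wEc.png

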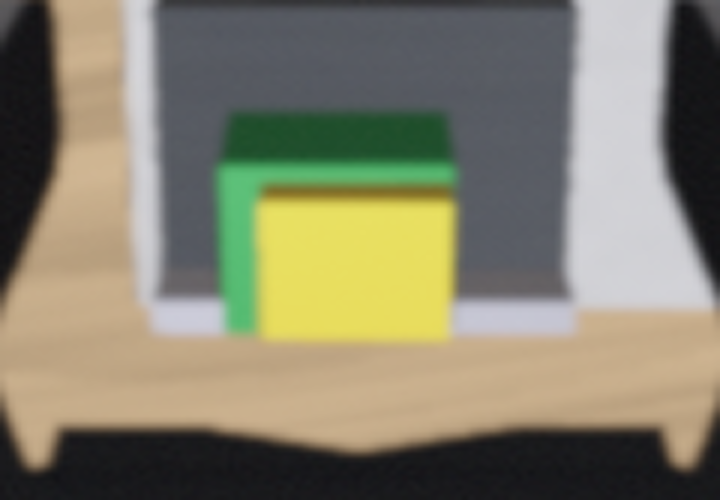

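The crop shows the shim flat and square near the specimen's middle, local about (3,−51), and the specimen still against the fence. Now I'll swing the clamp with the closed fingertips' leading edge following the knob's arc.

```bash
cat > swing.py <<'E'
from h import *
H=.1055; o=rv(YS-np.pi/2)
def tcp(th):
    s,c=np.sin(th),np.cos(th); ky=.110-.160*c+.016*s; kz=H+.160*s+.016*c
    e=.011*min(1,th/.6); return L2W(.005,ky+e,kz+(.011-e)*np.tan(th)+.008)
env.command_gripper(0.0)
p=env.get_tool_pos(); env.move_linear(np.r_[p[:2],.40],vel=.3)
a=L2W(.005,.132,.40); env.move_to(a,o)
env.move_linear(L2W(.005,.132,tcp(1.46)[2]),vel=.2); env.sleep(.1); f0=env.get_ft_force()
for th in np.arange(1.45,.12,-.07):
    env.move_linear(tcp(th),vel=.1); f=env.get_ft_force()-f0; print(round(th,2),f.round(1).tolist())
    if np.linalg.norm(f)>30: break
p,im=look("wrist"); save(im,"wF"); print(env.get_tool_pos(),W2L(env.get_tool_pos()),env.get_t())
im=env.read_camera("scene"); save(im,"sF")
E
python3 swing.py
```

```text
1.45 [-0.1, -0.1, -0.3]
1.38 [-1.0, -0.1, -0.5]
1.31 [-0.0, -0.6, -0.7]
1.24 [-1.1, -0.6, -1.5]
1.17 [-0.3, -0.1, -0.7]
1.1 [0.0, -1.4, -0.8]
1.03 [-1.3, 0.4, 0.4]
0.96 [-1.1, 0.6, -0.4]
0.89 [-0.6, -0.2, -0.9]
0.82 [-0.3, 0.8, 0.3]
0.75 [-1.1, -0.6, -1.3]
0.68 [-1.0, 0.0, -1.0]
0.61 [-1.6, -0.3, -0.7]
0.54 [-1.1, 0.3, -1.1]
0.47 [-0.8, -0.3, -1.6]
0.4 [-0.8, -1.2, -0.4]
0.33 [-1.4, -0.2, -0.5]
0.26 [-1.1, 0.2, -0.6]
0.19 [-0.1, -0.1, -0.3]
[0.52642719 0.10093635 0.16118756] [ 0.00495076 -0.04051911] 38.95
```

```bash
python3 -c "
import cv2
a=cv2.imread('pics/sF.png')[80:240,230:390]; cv2.imwrite('pics/sFc.png',cv2.resize(a,(560,560),interpolation=cv2.INTER_CUBIC))"
```

```text
(no output)
```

View pics/sFc.png

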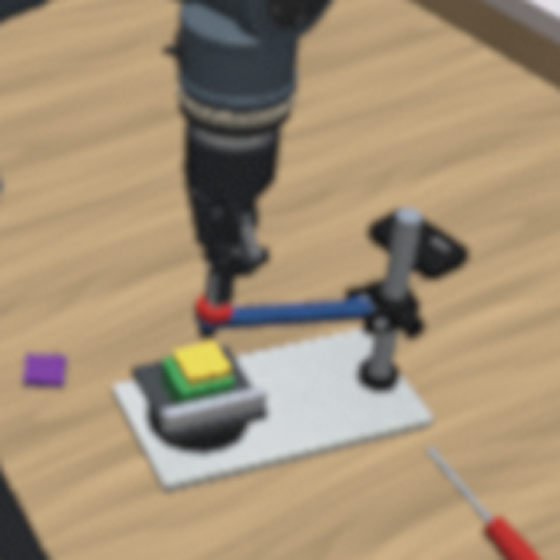

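The scene crop shows the clamp following the fingers, nearly level above the shim, with the pile undisturbed. Pressing down now, guarded by force.

Run:
```python
from h import *
T=lambda z:L2W(.005,-.048,z)
f0=env.get_ft_force()[2]; z=.144; env.move_linear(T(z),vel=.05)
while z>.118:
    z-=.0007; env.move_linear(T(z),vel=.03); f=env.get_ft_force()[2]-f0
    print(round(z,4),round(env.get_tool_pos()[2],4),round(f,1),end="; ")
    if f>22: break
env.sleep(.5); print("\nhold",env.get_tool_pos(),(env.get_ft_force()).round(1),f0,env.get_t())
p,im=look("wrist"); save(im,"wG")
im=env.read_camera("scene"); save(im,"sG")
a=cv2.resize(im[120:220,250:370,::-1],(600,500),interpolation=cv2.INTER_CUBIC); cv2.imwrite("pics/sGc.png",a)
```

```text
0.1433 0.1434 -0.6; 0.1426 0.1426 -0.6; 0.1419 0.1419 -1.1; 0.1412 0.1412 -0.4; 0.1405 0.1404 -1.3; 0.1398 0.1397 -0.9; 0.1391 0.139 -1.1; 0.1384 0.1384 -0.8; 0.1377 0.1377 -1.1; 0.137 0.1369 -0.6; 0.1363 0.1362 -0.6; 0.1356 0.1356 0.3; 0.1349 0.1349 -0.3; 0.1342 0.1342 -0.4; 0.1335 0.1337 4.6; 0.1328 0.1335 11.5; 0.1321 0.1333 19.0; 0.1314 0.1331 27.9; 
hold [0.52521364 0.0935048  0.13306648] [-10.2  -3.1  28.2] 0.6111686890602582 44.5167
```

View pics/sGc.png

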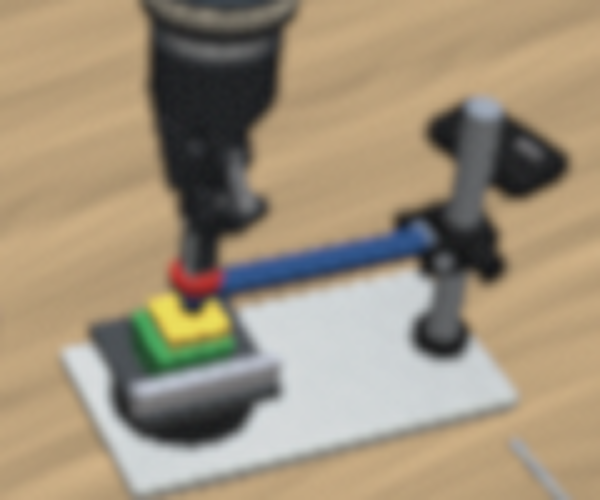

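The contact height gives a knob top of 125.7 mm against 126 expected for a bite on one shim (level stop would be about 121 mm). The picture shows the nose on the shim.

```bash
python3 -c "
from cell import env
print(env.get_ft_force(),env.finish_job())"
```

```text
the job is handed in; nothing more can be done
[-9.96696612 -2.46372654 27.53969968] None
```

The job is handed in at about 45 s of the 72 s allowed: the specimen is flush against the fence, one shim fills the gap, and the fingers hold the clamp down on it with about 27 N; the judge returned no verdict.

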